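# Crank up the sagging peg rail of a glass-draining stand with its hex key

## Robot

A 6-joint arm with a two-finger parallel gripper is mounted at the origin on a cart in front of the work surface, level with it; the furniture and walls round the work are solid. World frame = base frame: x ahead of the robot, y to its left, z up, the work surface at z = 0. Lengths are in mm, angles in rad, forces in N, time in s.
With the tool pointing down it reaches from about 350 to 875 mm from the base axis. Payload 4.2 kg.
Tool frame: the origin (TCP) lies at the very end of the fingers, on their centre line; the grasp point (between the pads) lies 19 mm behind it (arm.pinch_z is the distance from the TCP to the grasp point, in mm); x points along the fingers, y is the direction in which the jaws open and shut, and the axes are right-handed (so a half turn about x gives the same grasp; the last joint's range is limited). The gripper opens to 85 mm and grips with 20 to 120 N. Pads are 22 mm wide; open, the fingers measure 114 mm over their backs; the gripper's body (76 mm by 85 mm) begins 54 mm behind the grasp point. The pads swing forward as they close: fully open they stand 13 mm farther back than shut.
Start: joints at [-1.08, 0.385, 0.008, 0, -1.194, -0.259], TCP at [143.599, -608.259, 231.312] pointing down, gripper open.
Joint ranges: [-3.14, 3.14], [-1.21, 2.06], [-1.07, 1.41], [-3.16, 2.05], [-2.99, -0.16], [-3.1, 3.1]. Speed limits (rad/s): [2.79, 2.79, 3.14, 3.14, 3.14, 3.14].

## Interface

Orientations are given as a unit quaternion [x, y, z, w].
In Python, from bench import arm gives the robot as it stands.
- The arm moves only by the tool drive_tool, never from a script. Its argument "motion" is a list of rows, each a list of 4 numbers: the shift along the tool's x, y, z in mm, then the turn about the tool's x in degrees. In form: [[dx, dy, dz, spin], ...]. A call has 1 to 10 rows; each row shifts and turns the commanded pose from where the row before left it, along the tool's axes as they then stand; what a row does not reach is not made up. A row lasts 1/12 s, in which the tool goes at most 41.7 mm and 7.16 degrees, less where a joint would pass 70% of its speed; a pose out of reach is approached as far as the arm can. A call with a gripper value outside its range is refused whole. "grip" is the finger opening in mm, from 0 to 85.4, set as the call begins (left out, the last holds). The fingers move at their own pace and stop on an object; the grip force is fixed at half the most. Time passes only in rows, so rows that do not move let the fingers close. It gives the time, the measured TCP pose, the force and the opening at its end, in the units of the state.
- arm.read_state(): the state, without advancing time (a new reading comes with each control period).
- arm.get_image(name): name is "scene" or "top"; returns the picture (420x560x3 uint8, red, green, blue); there is no depth.
- arm.calibration(name): a dict with "K" (3x3 intrinsics, pixels), "distortion" ([k1, k2, p1, p2, k3] as OpenCV has them; the pictures are not rectified), "eye" and "attitude" of the camera in the world. Camera axes: x right, y up, looking along -z (the intrinsics and any distortion apply to the point x, -y, -z); pixel columns grow to the right and rows downward; lengths in mm; the calibration is good to about 2 mm. A picture is of the moment at which its call begins. calibration takes no time and is no camera call.
- arm.job_done(): hands the job in, once; it reports no verdict.
The state is a dict: "clock": time; "joints": joint angles; "joint_vel": joint speeds; "joint_efforts": joint torques, N m; "position": TCP position; "ee_rot": TCP orientation; "contact_force": force on the tool from outside, world axes, zero at the start; "wrist_torque": the same for the moment, N m; "gripper_width": finger opening in mm.
Only numpy, scipy, OpenCV 4.12 (cv2) and the standard library are available. Lean on these libraries where they do the work, as an engineer would, in place of code of your own. Each camera call takes 0.05 s, during which the arm holds its last target. There are 200 camera calls.

## Task

The peg rail of the glass-draining stand has sagged, so glasses would slide off it. Take the T-handled hex key off its hooks, feel for the hex socket down in the gearbox well, push the key fully home in it and turn it clockwise, regrasping as needed, until the pegs are tilted fully up against their stop; then hang the key back on its two hooks by its crossbar. Raise the rail only by turning the key, never by pushing on the pegs, and leave the two glasses and the milk pitcher where they stand.

Things in the scene. Friction and masses are not known exactly. Their poses are not given: they have to be found in the camera images.
- stand: Draining stand, fixed: steel drip tray 200 x 360 mm; origin under its middle on the counter, x from its front (near the robot) to its back, y to its left, z up. Grey gearbox block 86 x 86 mm, 98 mm tall, at its back right corner, two upright bent-rod hooks before that, the peg rail across the rest. The hex socket in the gearbox turns the rail
- well (a point): Middle of the mouth of the 48 mm round well in the gearbox top, 98 mm above the counter, axes as the stand. 24 mm below lies the worm's flat face, with a vertical hex socket 19 mm across flats, 30 mm deep. The worm floats: the socket's middle is up to 7 mm in x and 7 mm in y off the well's, its flats at any angle; find both with the key
- peg_rail (a joint): Tilt of the peg rail, rad: 0 = pegs level, positive = tips up, upper stop at 0.60. Turning the socket clockwise (seen from above) raises it, 1 rad for 5 rad of socket, so about 2 to 3 quarter turns in all. The socket turns stiffly (about 0.2 N m), stays where it is left and goes no further at the stop
- middle_peg_tip (a point): Tip of the middle one of three steel pegs with rubber ends, 110 mm long, 11 to 15 mm thick, 75 mm apart; they point to the front of the stand from the rail, a bar 62 mm above the counter. Moves with the rail
- key_head (a point): Loose T-handled hex key, 0.2 to 0.4 kg: middle of the black square head (34 x 34 mm, 46 mm tall) on top of its crossbar. The bar, 120 mm along this point's x, 22 mm wide in y, 18 mm high, has its upper side 22 mm and its underside 40 mm below this point. z points away from the nose, up as it hangs. Below the bar a neck, 14 to 21 mm wide
- key_nose (a point): Lowest point of the key, 152 mm below the middle of its head, same axes. The last 14 mm is a round cone, 8 mm wide at the end and 18 mm at 12 mm up, which enters the socket at any turn; from 14 to 58 mm above this point the key is a hex 18 mm across flats (21 mm across corners; flats face x and every 60 degrees from it)
- hooks (a point): Rest of the key: midway between two level rods 8 mm thick that run along this point's y, at x = -31 and +31 mm, at the height of their upper side (130 mm above the counter). Their uprights are at y = -48 mm, their ends turn up at y = +36 mm. The key hangs between them, crossbar along x lying on both; it is lifted out and lowered in from above
- glass_a_mid (a point): Middle of a small empty drinking glass, 64 mm wide, 80 mm tall, upright in front of the stand; leave it
- glass_b_mid (a point): Middle of the second such glass, to the left of the first; leave it
- pitcher_mid (a point): Middle of a steel milk pitcher, 72 x 113 mm, 104 mm tall, upright to the right of the stand; leave it
Things that resemble listed ones, but are neither listed nor needed, are in the scene too. Of the things that look like the part that bears key_head, the larger one is meant.

How it is judged (in metres and radians):
On the way, in this order (a step that is already met when the one before it is completed fails the run):
1. the hex of the key is down in the socket (its nose at least 42 mm below the mouth of the well) (z of key_nose in the frame of well below -0.042 m and horizontal distance between key_nose and well below 0.014 m), for 0.1 s.
2. with the key in the socket, the pegs reach their upper stop (tilt over 0.57) (value of joint peg_rail above 0.57 rad and z of key_nose in the frame of well below -0.04 m), for 0.1 s.
At the end, for the whole second after the job is handed in: The pegs are up at their stop (tilt over 0.565 rad of 0.60) and the key hangs still and upright (within 0.12 rad) by its crossbar on the two hooks, within 30 mm of their middle (value of joint peg_rail above 0.565 rad and horizontal distance between key_head and hooks below 0.03 m and z of key_head in the frame of hooks between 0.032 and 0.047 m and angle between key_head's own z axis and vertical below 0.12 rad and linear speed of key below 0.02 m/s); the robot touches nothing.
It fails at once if the peg rail is pushed (over 3 N) by the robot or the key (contact force between peg_rail and the arm above 3 N or contact force between peg_rail and the fingers above 3 N or contact force between peg_rail and key above 3 N).
It fails at once if a glass or the pitcher is moved more than 25 mm or tipped (distance of any of glass_a_mid, glass_b_mid, pitcher_mid from where it was at the start of the episode above 0.025 m or angle between any of glass_a_mid, glass_b_mid, pitcher_mid's own z axis and vertical above 0.4 rad).
It also fails if it takes over 72 s, if anything falls off the work surface, if the arm or the gripper's body presses on something with over 40 N, if the wrist force passes 120 N, or if a joint passes its speed limit or range.

## Working session

There is one attempt and no reset: what is moved stays moved. The work goes in short steps, Python scripts to look and compute and a tool call to move; the robot and the scene stay as the last step left them, time stands still between calls to the robot, and variables do not carry over. Pictures are saved under pics/ and viewed, about 8 in all and at most 12, crops included, and the job is handed in when it is done.

Besides the shell and the picture viewer there is one more tool, called after "Emit:" in YAML: its name, and indented under it one key for each argument. drive_tool: Moves the arm, as the interface text tells. Its arguments: {"type":"object","properties":{"motion":{"type":"array"},"grip":{"type":"number"}},"required":["motion"]}

```bash
mkdir -p pics; cat > h.py <<'E'
import numpy as np, cv2
from scipy.spatial.transform import Rotation as R
from bench import arm
def save(name,fn):
    im=arm.get_image(name); cv2.imwrite('pics/'+fn,im[:,:,::-1]); return im
def cam(n):
    c=arm.calibration(n); a=np.array(c['attitude'],float)
    M=a if a.shape==(3,3) else R.from_quat(a).as_matrix()
    return np.array(c['K'],float),np.array(c['distortion'],float),np.array(c['eye'],float),M
def ray(n,uv):
    K,d,e,M=cam(n); p=cv2.undistortPoints(np.array([[uv]],float),K,d)[0,0]
    v=M@np.array([p[0],-p[1],-1]); return e,v/np.linalg.norm(v)
def onz(n,uv,z):
    e,v=ray(n,uv); return e+v*(z-e[2])/v[2]
def proj(n,P):
    K,d,e,M=cam(n); q=(np.atleast_2d(P)-e)@M; q=q*[1,-1,-1]
    return cv2.projectPoints(q,np.zeros(3),np.zeros(3),K,d)[0][:,0]
def two(a,b):
    (e1,v1),(e2,v2)=ray('scene',a),ray('top',b)
    A=np.stack([v1,-v2],1); t=np.linalg.lstsq(A,e2-e1,rcond=None)[0]
    p,q=e1+t[0]*v1,e2+t[1]*v2; return (p+q)/2,np.linalg.norm(p-q)
E
python3 - <<'E'
from h import *
for n in('scene','top'):
    save(n,n+'0.png'); print(arm.calibration(n))
print(arm.read_state(), arm.pinch_z)
E
```

```text
{'K': array([[517.74896577,   0.        , 283.11131937],
       [  0.        , 517.74896577, 217.49121108],
       [  0.        ,   0.        ,   1.        ]]), 'distortion': array([-0.01172214,  0.        ,  0.        ,  0.        ,  0.        ]), 'eye': array([  92.94046505,  611.44075571, 1058.89127583]), 'attitude': array([-0.10291679,  0.33139417,  0.90007546, -0.26353409])}
{'K': array([[481.95504619,   0.        , 289.44148207],
       [  0.        , 481.95504619, 209.00813393],
       [  0.        ,   0.        ,   1.        ]]), 'distortion': array([-0.17267131,  0.        ,  0.        ,  0.        ,  0.        ]), 'eye': array([ 437.92785703,  -45.5565973 , 1363.96962153]), 'attitude': array([-0.0203609 ,  0.03474572,  0.71099741, -0.7020405 ])}
{'clock': 0.1, 'joints': array([-1.08042729e+00,  3.85492393e-01,  6.76893756e-03, -4.29304475e-04,
       -1.19401677e+00, -2.58579650e-01]), 'joint_vel': array([-0.00073217, -0.00203657,  0.00465654,  0.0010697 ,  0.00064123,
       -0.00081806]), 'joint_efforts': array([-3.85147960e-04, -3.93318343e+01,  1.88930690e+01,  4.19791684e+00,
       -2.57619584e-03,  3.83301327e-06]), 'position': array([ 143.45733186, -607.77671478,  230.32666232]), 'ee_rot': array([-0.0810197 ,  0.70248953,  0.0824022 ,  0.70224935]), 'contact_force': array([ 0.64494673,  0.25822052, -0.71292355]), 'wrist_torque': array([-0.01789704,  0.00346698, -0.00045595]), 'gripper_width': 85.23496426407903} 18.700000000000003
```

View pics/scene0.png

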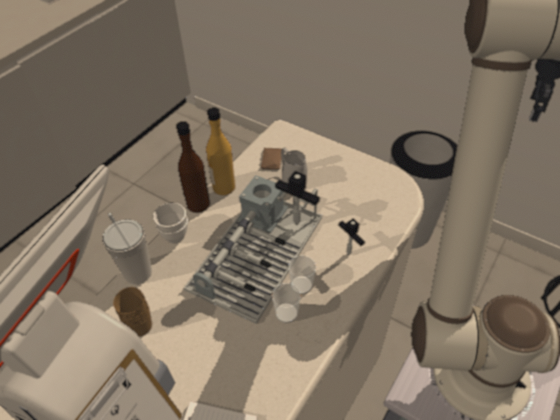

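View pics/top0.png

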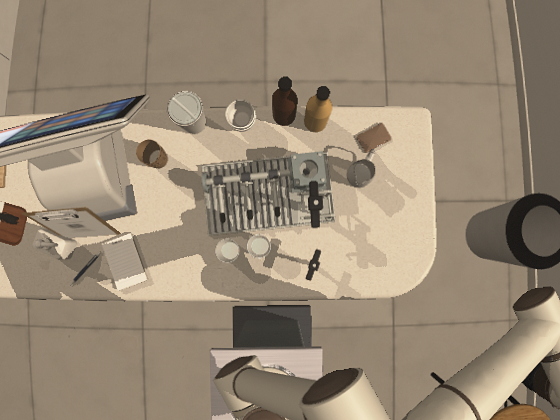

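The stand is at about (268,190) in top, with the key at (315,202), a smaller decoy key at (315,265), the gearbox at (309,170) and the pitcher at (362,172). The glasses are at (228,250) and (259,245). I'll take enlarged crops next.

```bash
python3 - <<'E'
from h import *
t=cv2.imread('pics/top0.png')[140:275,190:390]; s=cv2.imread('pics/scene0.png')[140:330,170:370]
cv2.imwrite('pics/c1.png',cv2.resize(t,None,fx=4,fy=4,interpolation=cv2.INTER_CUBIC))
cv2.imwrite('pics/c2.png',cv2.resize(s,None,fx=3.15,fy=3.15,interpolation=cv2.INTER_CUBIC))
E
```

```text
(no output)
```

View pics/c1.png

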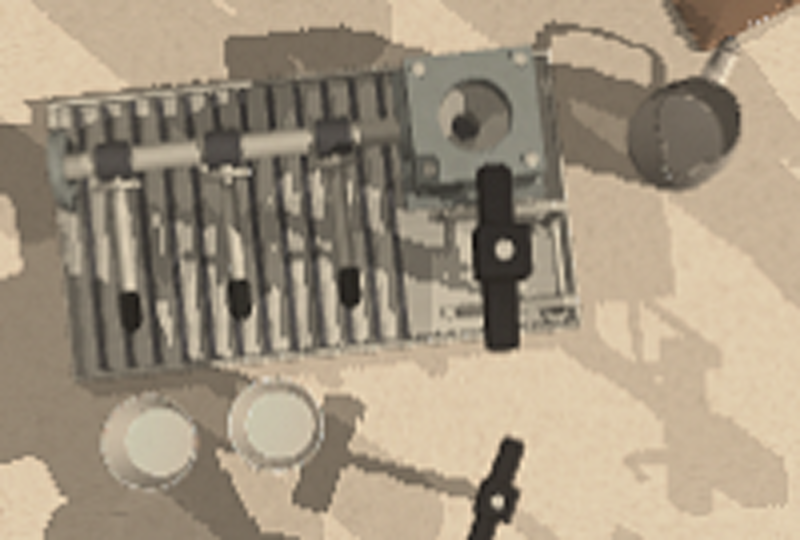

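View pics/c2.png

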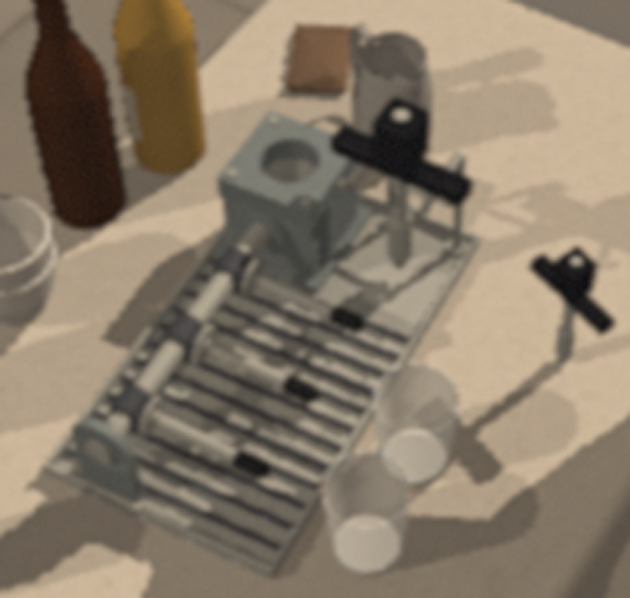

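The well mouth shows at c1 (475,115) and c2 (290,160), with a dark socket hole at c1 (465,125). The key head's top dot is at c1 (505,250) and c2 (402,113). The bar ends are near c1 (494,167) and (502,348). Now I'll turn these into positions.

```bash
python3 - <<'E'
from h import *
T=lambda x,y:((x+.5)/4-.5+190,(y+.5)/4-.5+140)
S=lambda x,y:((x+.5)/3.15-.5+170,(y+.5)/3.15-.5+140)
np.set_printoptions(precision=1,suppress=True)
print('well 2view',two(S(290,160),T(475,115)),'top z98',onz('top',T(475,115),98),'scene z98',onz('scene',S(290,160),98))
print('head 2view',two(S(402,113),T(505,250)),'top z193',onz('top',T(505,250),193),'scene z193',onz('scene',S(402,113),193))
a,b=onz('top',T(494,167),148),onz('top',T(502,348),148); print('bar',a,b,np.linalg.norm(a-b),(a+b)/2,np.degrees(np.arctan2(*(a-b)[1::-1])))
print('boxcorners',[onz('top',T(*p),98) for p in((405,63),(540,50),(552,172),(413,186))])
print('tray',[onz('top',T(*p),10) for p in((50,98),(85,375),(578,325),(545,48))])
for n,o in(('hole',(465,125)),):print(n,onz('top',T(*o),74))
print('smallkey',two(S(575,260),T(498,500)))
print('glass',onz('top',T(150,440),80),onz('top',T(275,425),80),'pit',onz('top',T(685,135),104))
E
```

```text
well 2view (array([ 645. , -123.8,   96.2]), np.float64(0.6498656136741637)) top z98 [ 644.4 -123.8   98. ] scene z98 [ 644.3 -122.3   98. ]
head 2view (array([ 545.6, -134.7,  193.4]), np.float64(0.6400067940889448)) top z193 [ 545.4 -134.9  193. ] scene z193 [ 546.1 -134.9  193. ]
bar [ 602.7 -132.2  148. ] [ 487.3 -135.3  148. ] 115.37923485926063 [ 545.  -133.8  148. ] 1.5161844641975242
boxcorners [array([679.9, -77.7,  98. ]), array([ 688. , -168.1,   98. ]), array([ 605.7, -174.3,   98. ]), array([597.3, -81.9,  98. ])]
tray [array([674.8, 173.3,  10. ]), array([477.4, 148.1,  10. ]), array([ 508.4, -199.5,   10. ]), array([ 706.8, -180.2,   10. ])]
hole [ 641.6 -118.4   74. ]
smallkey (array([ 390.9, -132.9,  122.2]), np.float64(0.8023706594177982))
glass [431.7  94.8  80. ] [440.8  11.5  80. ] pit [ 629.  -263.1  104. ]
```

Both views agree with the given sizes: well at (644.5,-123.5), key head at (545.5,-134.8) with its top at z=193, and stand yaw about 5°. Next I'll work out the moves in tool axes.

```bash
cat >> h.py <<'E'
np.set_printoptions(precision=2,suppress=True)
def st():
    s=arm.read_state(); Rm=R.from_quat(s['ee_rot']).as_matrix()
    return s,Rm
def yaw(Rm): return np.degrees(np.arctan2(Rm[1,1],Rm[0,1]))  # direction of jaw axis
def plan(target,yaw_t=None):
    s,Rm=st(); d=Rm.T@(np.array(target,float)-s['position'])
    print('t',round(s['clock'],2),'pos',s['position'],'jawyaw',yaw(Rm),'j',s['joints'],'F',s['contact_force'],'M',s['wrist_torque'],'w',round(s['gripper_width'],1))
    print('axis x',Rm[:,0],'shift',d,'spin',None if yaw_t is None else (yaw(Rm)-yaw_t+180)%360-180)
E
python3 -c "
from h import *
plan([545.5,-134.8,231],93); print(st()[1])"
```

```text
t 0.1 pos [ 143.46 -607.78  230.33] jawyaw 103.27147526062008 j [-1.08  0.39  0.01 -0.   -1.19 -0.26] F [ 0.64  0.26 -0.71] M [-0.02  0.   -0.  ] w 85.2
axis x [-0.  0. -1.] shift [  0.   368.05 499.88] spin 10.271475260620093
[[-0.   -0.23  0.97]
 [ 0.    0.97  0.23]
 [-1.    0.   -0.  ]]
```

Emit:
drive_tool:
  motion:
    - [0, 12, 16, 0]
    - [0, 24, 32, 0]
    - [0, 24, 32, 0]
    - [0, 24, 32, 0]
    - [0, 24, 32, 0]
    - [0, 24, 32, 0]
    - [0, 24, 32, 0]
    - [0, 24, 32, 0]
    - [0, 24, 32, 0]
    - [0, 24, 32, 0]
  grip: 85

```text
clock: 0.93
position: [387.7, -314.7, 231.2]
ee_rot: [-0.082, 0.702, 0.082, 0.702]
contact_force: [1.1, 0.2, -1.0]
gripper_width: 85.2
```

Emit:
drive_tool:
  motion:
    - [0, 24, 32, 0]
    - [0, 24, 32, 0]
    - [0, 24, 32, 0]
    - [0, 24, 32, 0]
    - [0, 24, 34, 0]
    - [0, 20, 28, 0]
    - [0, 0, 0, 5.1]
    - [0, 0, 0, 5.1]
    - [0, 0, 0, 0]
    - [0, 0, 0, 0]

```text
clock: 1.77
position: [539.6, -136.5, 230.8]
ee_rot: [-0.02, 0.707, 0.02, 0.706]
contact_force: [-0.5, -0.1, 0.8]
gripper_width: 85.2
```

```bash
python3 -c "
from h import *
plan([545.5,-134.8,150],93)"
```

```text
t 1.77 pos [ 539.59 -136.47  230.83] jawyaw 93.21682327271502 j [ 0.04  0.27 -0.16 -0.   -1.14 -1.56] F [-0.51 -0.06  0.85] M [ 0.02 -0.   -0.02] w 85.2
axis x [-0.  0. -1.] shift [80.82  1.32  6.08] spin 0.21682327271503254
```

Emit:
drive_tool:
  motion:
    - [0, 1.3, 6, 0]
    - [15, 0, 0, 0]
    - [20, 0, 0, 0]
    - [20, 0, 0, 0]
    - [15, 0, 0, 0]
    - [10, 0, 0, 0]
    - [0, 0, 0, 0]
    - [0, 0, 0, 0]

```text
clock: 2.43
position: [546.0, -135.3, 151.4]
ee_rot: [-0.019, 0.707, 0.019, 0.707]
contact_force: [0.6, -0.2, 0.0]
gripper_width: 84.9
```

Emit:
drive_tool:
  motion:
    - [0, 0, 0, 0]
    - [0, 0, 0, 0]
    - [0, 0, 0, 0]
    - [0, 0, 0, 0]
    - [0, 0, 0, 0]
    - [0, 0, 0, 0]
    - [0, 0, 0, 0]
    - [0, 0, 0, 0]
  grip: 0

```text
clock: 3.1
position: [546.2, -134.9, 152.2]
ee_rot: [-0.019, 0.706, 0.019, 0.707]
contact_force: [-1.2, 1.5, 5.5]
gripper_width: 33.8
```

```bash
python3 -c "
from h import *
plan([545.5,-134.8,150],93)"
```

```text
t 3.1 pos [ 546.21 -134.88  152.18] jawyaw 93.1078651469707 j [ 0.05  0.35 -0.26  0.   -0.96 -1.56] F [-1.19  1.46  5.49] M [ 0.61  0.27 -0.  ] w 33.8
axis x [ 0. -0. -1.] shift [ 2.18  0.12 -0.71] spin 0.1078651469707097
```

The head is gripped, with an opening of 33.8 mm against a 34 mm head. I'll lift it, carry it over the well and wind it counter-clockwise.

Emit:
drive_tool:
  motion:
    - [-5, 0, 0, 0]
    - [-20, 0, 0, 0]
    - [-30, 0, 0, 0]
    - [-30, 0, 0, 0]
    - [-20, 0, 0, 0]
    - [-7, 0, 0, 0]
    - [0, 2, 16, 0]
    - [0, 3, 32, 0]
    - [0, 4, 32, 0]
    - [0, 2, 16, 0]

```text
clock: 3.93
position: [642.8, -118.2, 260.2]
ee_rot: [-0.019, 0.708, 0.019, 0.706]
contact_force: [-0.2, -0.1, -4.1]
gripper_width: 33.6
```

```bash
python3 -c "
from h import *
plan([641.6,-118.4,262],93)
save('top','top1.png');im=save('scene','sc1.png')
a=cv2.imread('pics/top1.png')[130:250,240:380];b=cv2.imread('pics/sc1.png')[100:250,200:340]
cv2.imwrite('pics/c3.png',np.hstack([cv2.resize(a,(400,343)),cv2.resize(b,(400,428))[:343]]))
"
```

```text
t 3.93 pos [ 642.81 -118.15  260.22] jawyaw 93.07565263594716 j [ 0.06  0.42  0.13 -0.   -1.29 -1.58] F [-0.2  -0.11 -4.12] M [-0.02 -0.18 -0.01] w 33.6
axis x [-0.  0. -1.] shift [-1.77 -0.18 -1.22] spin 0.07565263594716498
```

View pics/c3.png

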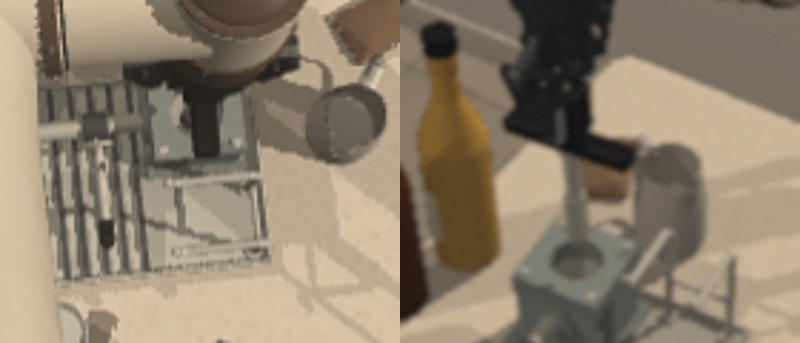

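The key is held upright above the well. Now I wind it counter-clockwise so that one clockwise sweep covers all the turning.

Emit:
drive_tool:
  motion:
    - [0, 0, 0, -4]
    - [0, 0, 0, -7]
    - [0, 0, 0, -7]
    - [0, 0, 0, -7]
    - [0, 0, 0, -7]
    - [0, 0, 0, -7]
    - [0, 0, 0, -7]
    - [0, 0, 0, -7]
    - [0, 0, 0, -7]
    - [0, 0, 0, -7]

```text
clock: 4.87
position: [639.4, -118.9, 261.2]
ee_rot: [-0.406, 0.579, 0.409, 0.577]
contact_force: [-0.3, 0.3, -3.1]
gripper_width: 33.8
```

Emit:
drive_tool:
  motion:
    - [0, 0, 0, -7]
    - [0, 0, 0, -7]
    - [0, 0, 0, -7]
    - [0, 0, 0, -7]
    - [0, 0, 0, -7]
    - [0, 0, 0, -7]
    - [0, 0, 0, -7]
    - [0, 0, 0, -7]
    - [0, 0, 0, -7]
    - [0, 0, 0, -7]

```text
clock: 5.7
position: [639.4, -118.9, 261.3]
ee_rot: [-0.664, 0.24, 0.667, 0.239]
contact_force: [0.7, 0.3, -2.5]
gripper_width: 33.4
```

Emit:
drive_tool:
  motion:
    - [0, 0, 0, -7]
    - [0, 0, 0, -7]
    - [0, 0, 0, -7]
    - [0, 0, 0, -7]
    - [0, 0, 0, -7]
    - [0, 0, 0, -7]
    - [0, 0, 0, -7]
    - [0, 0, 0, -7]
    - [0, 0, 0, -7]
    - [0, 0, 0, -7]

```text
clock: 6.53
position: [639.4, -118.9, 261.2]
ee_rot: [-0.681, -0.186, 0.684, -0.185]
contact_force: [-0.6, 0.5, -3.4]
gripper_width: 33.3
```

Emit:
drive_tool:
  motion:
    - [0, 0, 0, -7]
    - [0, 0, 0, -7]
    - [0, 0, 0, -7]
    - [0, 0, 0, -7]
    - [0, 0, 0, -7]
    - [0, 0, 0, -7]
    - [0, 0, 0, -4]
    - [0, 0, 0, 0]
    - [0, 0, 0, 0]

```text
clock: 7.28
position: [639.9, -118.9, 261.9]
ee_rot: [-0.557, -0.436, 0.558, -0.434]
contact_force: [-0.8, 0.3, -2.9]
gripper_width: 33.7
```

```bash
python3 -c "
from h import *
plan([641.6,-118.4,262],93)
save('top','top2.png');im=save('scene','sc2.png')
for P in ([641.6,-118.4,128],[644.5,-123.5,98],[644.5,-123.5,168]): print(proj('scene',P),proj('top',P))
b=cv2.imread('pics/sc2.png')[100:250,200:340]
cv2.imwrite('pics/c4.png',cv2.resize(b,None,fx=4,fy=4,interpolation=cv2.INTER_CUBIC))
"
```

```text
t 7.28 pos [ 639.91 -118.92  261.86] jawyaw -14.055693349000128 j [ 0.06  0.41  0.13 -0.   -1.29  2.83] F [-0.82  0.27 -2.92] M [ 0.02 -0.    0.  ] w 33.7
axis x [-0.  0. -1.] shift [-0.15  1.52 -0.92] spin -107.05569334900012
[[261.23 183.56]] [[307.  167.6]]
[[261.92 190.13]] [[308.26 168.35]]
[[260.74 170.47]] [[309.89 163.85]]
```

View pics/c4.png

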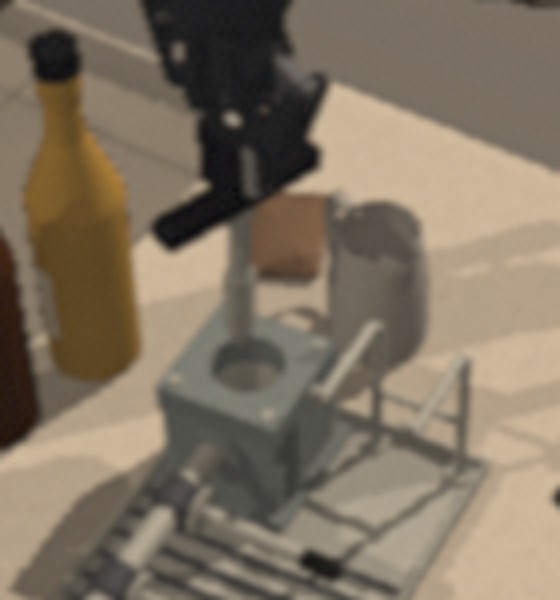

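The nose sits at c4 (240,342), above the well and within about 2 mm of the prediction. I'll lower it into the well gently.

Emit:
drive_tool:
  motion:
    - [0, 1.5, -0.9, 0]
    - [10, 0, 0, 0]
    - [15, 0, 0, 0]
    - [10, 0, 0, 0]
    - [6, 0, 0, 0]
    - [4, 0, 0, 0]
    - [3, 0, 0, 0]
    - [0, 0, 0, 0]

```text
clock: 8.05
position: [642.6, -118.3, 214.8]
ee_rot: [-0.557, -0.436, 0.557, -0.436]
contact_force: [0.5, 0.3, -2.5]
gripper_width: 33.4
```

Emit:
drive_tool:
  motion:
    - [2, 0, 0, 0]
    - [2, 0, 0, 0]
    - [2, 0, 0, 0]
    - [0, 0, 0, 0]

```text
clock: 8.38
position: [642.6, -118.3, 209.1]
ee_rot: [-0.557, -0.436, 0.557, -0.436]
contact_force: [0.4, -0.3, -3.1]
gripper_width: 33.3
```

Emit:
drive_tool:
  motion:
    - [1.5, 0, 0, 0]
    - [1.5, 0, 0, 0]
    - [0, 0, 0, 0]

```text
clock: 8.63
position: [643.0, -118.4, 207.3]
ee_rot: [0.557, 0.435, -0.557, 0.436]
contact_force: [-0.8, 0.5, 0.6]
gripper_width: 33.1
```

```bash
python3 -c "
from h import *
plan([641.6,-118.4,208])"
```

```text
t 8.63 pos [ 643.02 -118.44  207.27] jawyaw -13.903553895557316 j [ 0.06  0.45  0.05  0.   -1.17  2.83] F [-0.8   0.54  0.6 ] M [0.11 0.29 0.02] w 33.1
axis x [ 0. -0. -1.] shift [-0.73 -1.39  0.3 ] spin None
```

Emit:
drive_tool:
  motion:
    - [0, -1.5, 0.3, 0]
    - [0, 0, 0, 0]

```text
clock: 8.8
position: [642.1, -118.4, 207.4]
ee_rot: [0.558, 0.435, -0.556, 0.437]
contact_force: [1.1, -0.6, 0.2]
gripper_width: 33.2
```

Emit:
drive_tool:
  motion:
    - [1, 0, 0, 0]
    - [1, 0, 0, 0]
    - [0, 0, 0, 0]

```text
clock: 9.05
position: [641.0, -118.8, 204.3]
ee_rot: [-0.557, -0.436, 0.557, -0.436]
contact_force: [0.4, -1.7, -1.2]
gripper_width: 33.5
```

```bash
python3 -c "
from h import *
plan([641.6,-118.4,208])"
```

```text
t 9.05 pos [ 640.97 -118.8   204.3 ] jawyaw -13.919298752133601 j [ 0.06  0.45  0.04  0.   -1.16  2.83] F [ 0.39 -1.69 -1.21] M [-0.95 -0.1  -0.01] w 33.5
axis x [-0. -0. -1.] shift [-3.7   0.51 -0.54] spin None
```

The nose has dropped past the face at z=74 into the mouth of the socket. The force pushes toward -y, so I shift that way and go on down.

Emit:
drive_tool:
  motion:
    - [0, 0, 1, 0]
    - [1.5, 0, 0.5, 0]
    - [1.5, 0, 0, 0]
    - [0, 0, 0, 0]

```text
clock: 9.38
position: [640.0, -120.1, 200.2]
ee_rot: [-0.556, -0.436, 0.558, -0.435]
contact_force: [-0.4, -1.8, -2.2]
gripper_width: 33.4
```

```bash
python3 -c "
from h import *
plan([641.6,-118.4,208])"
```

```text
t 9.38 pos [ 639.98 -120.05  200.2 ] jawyaw -13.935086343598508 j [ 0.06  0.45  0.03  0.   -1.16  2.84] F [-0.44 -1.8  -2.22] M [-0.88  0.22  0.01] w 33.4
axis x [-0. -0. -1.] shift [-7.8   1.16 -1.99] spin None
```

Emit:
drive_tool:
  motion:
    - [0, 0, 1.2, 0]
    - [1.5, 0, 0, 0]
    - [1.5, 0, 0, 0]
    - [0, 0, 0, 0]

```text
clock: 9.72
position: [640.4, -121.1, 198.1]
ee_rot: [-0.557, -0.436, 0.557, -0.436]
contact_force: [-0.5, -2.1, -2.3]
gripper_width: 33.9
```

```bash
python3 -c "
from h import *
plan([641.6,-118.4,208])"
```

```text
t 9.72 pos [ 640.37 -121.1   198.09] jawyaw -13.917355703660355 j [ 0.06  0.45  0.03  0.   -1.15  2.84] F [-0.48 -2.11 -2.28] M [-0.85  0.24  0.01] w 33.9
axis x [-0. -0. -1.] shift [-9.91  0.54 -2.91] spin None
```

Emit:
drive_tool:
  motion:
    - [0, 0, 1.5, 0]
    - [1, 0, 0, 0]
    - [1, 0, 0, 0]
    - [0, 0, 0, 0]

```text
clock: 10.05
position: [640.3, -122.3, 196.1]
ee_rot: [0.557, 0.436, -0.557, 0.436]
contact_force: [0.1, -1.3, -1.6]
gripper_width: 33.3
```

Emit:
drive_tool:
  motion:
    - [1, 0, 0, 0]
    - [1, 0, 0, 0]
    - [0, 0, 0, 0]

```text
clock: 10.3
position: [640.1, -122.5, 194.0]
ee_rot: [-0.557, -0.436, 0.557, -0.436]
contact_force: [-0.4, -0.2, -2.8]
gripper_width: 33.4
```

```bash
python3 -c "
from h import *
plan([641.6,-118.4,208])"
```

```text
t 10.3 pos [ 640.08 -122.46  194.01] jawyaw -13.921763466779598 j [ 0.06  0.46  0.02  0.   -1.14  2.84] F [-0.42 -0.2  -2.78] M [-0.61  0.04 -0.01] w 33.4
axis x [-0. -0. -1.] shift [-13.99   0.5   -4.3 ] spin None
```

Emit:
drive_tool:
  motion:
    - [1, 0, 0.3, 0]
    - [1, 0, 0, 0]
    - [0, 0, 0, 0]

```text
clock: 10.55
position: [640.0, -122.8, 192.2]
ee_rot: [-0.557, -0.436, 0.557, -0.436]
contact_force: [-0.4, -1.4, -2.0]
gripper_width: 33.5
```

Emit:
drive_tool:
  motion:
    - [1, 0, 0, 0]
    - [1, 0, 0, 0]
    - [0, 0, 0, 0]

```text
clock: 10.8
position: [640.0, -122.8, 189.9]
ee_rot: [-0.557, -0.436, 0.557, -0.436]
contact_force: [1.1, -1.6, -3.0]
gripper_width: 33.7
```

```bash
python3 -c "
from h import *
plan([641.6,-118.4,208])"
```

```text
t 10.8 pos [ 639.97 -122.76  189.93] jawyaw -13.92551961995018 j [ 0.06  0.46  0.02  0.   -1.13  2.84] F [ 1.13 -1.64 -2.97] M [-0.67  0.19 -0.  ] w 33.7
axis x [-0. -0. -1.] shift [-18.07   0.52  -4.62] spin None
```

Emit:
drive_tool:
  motion:
    - [1.5, 0, 0.5, 0]
    - [1.5, 0, 0, 0]
    - [1, 0, 0, 0]
    - [0, 0, 0, 0]

```text
clock: 11.13
position: [639.9, -123.0, 185.8]
ee_rot: [-0.557, -0.436, 0.557, -0.436]
contact_force: [-0.3, -1.2, -3.2]
gripper_width: 33.8
```

Emit:
drive_tool:
  motion:
    - [1.5, 0, 0, 0]
    - [1.5, 0, 0, 0]
    - [1, 0, 0, 0]
    - [0, 0, 0, 0]

```text
clock: 11.47
position: [639.9, -123.0, 181.9]
ee_rot: [-0.557, -0.436, 0.557, -0.436]
contact_force: [-0.1, -0.6, -4.3]
gripper_width: 33.3
```

```bash
python3 -c "
from h import *
plan([641.6,-118.4,208])"
```

```text
t 11.47 pos [ 639.92 -123.03  181.94] jawyaw -13.921907102012021 j [ 0.06  0.46  0.01 -0.   -1.11  2.84] F [-0.12 -0.6  -4.28] M [-0.33  0.18  0.04] w 33.3
axis x [-0.  0. -1.] shift [-26.05   0.5   -4.9 ] spin None
```

Emit:
drive_tool:
  motion:
    - [1, 0, 0, 0]
    - [1, 0, 0, 0]
    - [1, 0, 0, 0]
    - [0, 0, 0, 0]

```text
clock: 11.8
position: [640.0, -123.1, 179.1]
ee_rot: [0.557, 0.436, -0.557, 0.436]
contact_force: [-0.9, -0.6, -3.7]
gripper_width: 33.2
```

Emit:
drive_tool:
  motion:
    - [0.8, 0, 0, 0]
    - [0.7, 0, 0, 0]
    - [0, 0, 0, 0]

```text
clock: 12.05
position: [640.0, -123.1, 178.2]
ee_rot: [0.557, 0.436, -0.557, 0.436]
contact_force: [-1.4, 0.1, -0.9]
gripper_width: 32.9
```

Emit:
drive_tool:
  motion:
    - [0, 0, 0, 3]
    - [0, 0, 0, 3]
    - [0, 0, 0, 3]
    - [0, 0, 0, 3]
    - [0, 0, 0, 3]
    - [0, 0, 0, 0]

```text
clock: 12.55
position: [639.0, -122.5, 178.1]
ee_rot: [-0.608, -0.36, 0.61, -0.359]
contact_force: [-3.9, 1.2, 1.0]
gripper_width: 33.6
```

```bash
python3 -c "
from h import *
plan([641.6,-118.4,208])"
```

```text
t 12.55 pos [ 639.01 -122.52  178.06] jawyaw -28.927222461173155 j [ 0.06  0.47  0.   -0.   -1.11  2.58] F [-3.92  1.22  1.01] M [0.78 1.55 0.06] w 33.6
axis x [-0.  0. -1.] shift [-29.94   0.2   -4.84] spin None
```

The key is home, bottoming at TCP z≈178 (nose ≈44). I'll start turning clockwise in chunks and correct for side forces as I go.

Emit:
drive_tool:
  motion:
    - [0, -0.7, 0, 0]
    - [0, 0, 0, 3]
    - [0, 0, 0, 3]
    - [0, 0, 0, 3]
    - [0, 0, 0, 3]
    - [0, 0, 0, 3]
    - [0, 0, 0, 0]

```text
clock: 13.13
position: [638.1, -121.7, 178.1]
ee_rot: [-0.65, -0.278, 0.651, -0.276]
contact_force: [-5.1, 3.9, 4.3]
gripper_width: 33.3
```

```bash
python3 -c "
from h import *
plan([641.6,-118.4,208])"
```

```text
t 13.13 pos [ 638.09 -121.71  178.07] jawyaw -43.91940197030688 j [ 0.06  0.47  0.   -0.   -1.11  2.32] F [-5.07  3.95  4.34] M [1.66 1.98 0.16] w 33.3
axis x [-0.  0. -1.] shift [-29.94   0.14  -4.79] spin None
```

The forces and the TCP drift fit a key leaning about 2° in the grip, with the socket ~4.5 mm along tool -z. That agrees with the hole seen in the image at (641.6,-118.4), so I'll straighten it about the jaw axis.

Emit:
drive_tool:
  motion:
    - [0, -0.8, -0.7, 0]
    - [0, 0, -0.7, 0]
    - [0, 0, -0.7, 0]
    - [0, 0, 0, 0]

```text
clock: 13.47
position: [638.5, -121.0, 178.1]
ee_rot: [-0.649, -0.278, 0.652, -0.277]
contact_force: [-5.4, 1.0, 3.7]
gripper_width: 33.4
```

```bash
cat >> h.py <<'E'
def q():
    s,Rm=st(); print('t',round(s['clock'],2),'pos',s['position'],'jaw',yaw(Rm),'j6',s['joints'][5],'F',s['contact_force'],'Ftool',Rm.T@s['contact_force'],'Mtool',Rm.T@s['wrist_torque'],'w',round(s['gripper_width'],1))
E
python3 -c "
from h import *
q()"
```

```text
t 13.47 pos [ 638.51 -121.01  178.11] jaw -43.84660494202215 j6 2.3147532465635665 F [-5.44  0.95  3.75] Ftool [-3.73 -4.59  3.09] Mtool [-0.12 -1.37 -2.  ] w 33.4
```

Emit:
drive_tool:
  motion:
    - [0, -0.7, -0.7, 0]
    - [0, -0.3, -0.7, 0]
    - [0, 0, -0.7, 0]
    - [0, 0, 0, 0]

```text
clock: 13.8
position: [639.1, -120.2, 178.2]
ee_rot: [-0.649, -0.277, 0.653, -0.277]
contact_force: [-5.3, -2.7, 3.7]
gripper_width: 33.6
```

```bash
python3 -c "
from h import *
q()"
```

```text
t 13.8 pos [ 639.09 -120.15  178.2 ] jaw -43.86162653278653 j6 2.311195728457591 F [-5.35 -2.72  3.68] Ftool [-3.64 -1.98  5.69] Mtool [-0.06 -2.33 -0.99] w 33.6
```

Straightening against the pads is mostly elastic. It is cleaner to release the key, which stays standing in the socket, and regrasp it centred.

Emit:
drive_tool:
  motion:
    - [0, 0, 0, 0]
    - [0, 0, 0, 0]
    - [0, 0, 0, 0]
    - [0, 0, 0, 0]
  grip: 60

```text
clock: 14.13
position: [641.9, -118.4, 178.1]
ee_rot: [0.651, 0.277, -0.65, 0.277]
contact_force: [0.1, 0.7, 0.1]
gripper_width: 59.8
```

```bash
python3 -c "
from h import *
q();plan([641.8,-118.5,178])
save('scene','sc3.png');b=cv2.imread('pics/sc3.png')[100:250,200:340]
cv2.imwrite('pics/c5.png',cv2.resize(b,None,fx=4,fy=4,interpolation=cv2.INTER_CUBIC))"
```

```text
t 14.13 pos [ 641.93 -118.38  178.12] jaw -43.897922265918076 j6 2.3104056348810165 F [0.07 0.69 0.1 ] Ftool [-0.1  -0.43 -0.55] Mtool [ 0.    0.02 -0.  ] w 59.8
t 14.13 pos [ 641.93 -118.38  178.12] jawyaw -43.897922265918076 j [ 0.06  0.47  0.    0.   -1.1   2.31] F [0.07 0.69 0.1 ] M [ 0.02 -0.01 -0.  ] w 59.8
axis x [ 0.  0. -1.] shift [ 0.11 -0.02  0.18] spin None
```

View pics/c5.png

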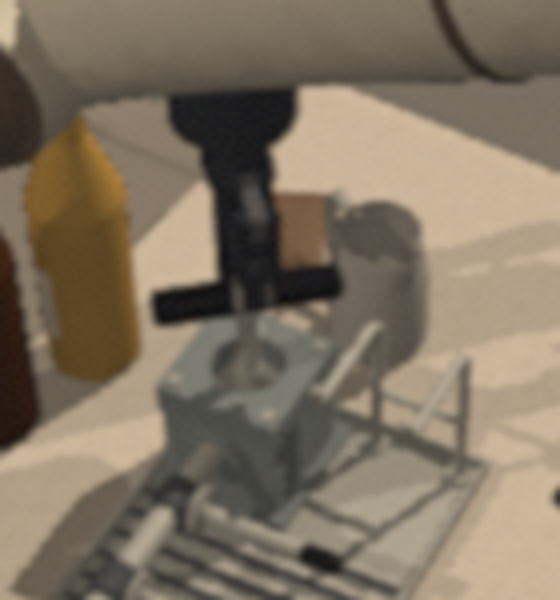

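The key stands home in the socket. Its bar centre, c5 (248,294), fits W≈(641.8,-118.5). I close again here and turn.

Emit:
drive_tool:
  motion:
    - [0, 0, 0, 0]
    - [0, 0, 0, 0]
    - [0, 0, 0, 0]
    - [0, 0, 0, 0]
    - [0, 0, 0, 0]
  grip: 0

```text
clock: 14.6
position: [641.2, -118.4, 177.9]
ee_rot: [0.651, 0.277, -0.651, 0.277]
contact_force: [0.6, 1.0, 0.2]
gripper_width: 34.0
```

```bash
python3 -c "
from h import *
q()"
```

```text
t 14.6 pos [ 641.16 -118.37  177.95] jaw -43.91251950030741 j6 2.3102389698977936 F [0.62 0.96 0.21] Ftool [-0.21 -0.22 -1.12] Mtool [-0.02  0.15 -0.16] w 34.0
```

Emit:
drive_tool:
  motion:
    - [0.5, 0, 0, 3]
    - [0.5, 0, 0, 3]
    - [0, 0, 0, 4]
    - [0, 0, 0, 4]
    - [0, 0, 0, 4]
    - [0, 0, 0, 4]
    - [0, 0, 0, 4]
    - [0, 0, 0, 4]
    - [0, 0, 0, 0]

```text
clock: 15.35
position: [641.0, -118.0, 177.9]
ee_rot: [0.7, 0.099, -0.7, 0.099]
contact_force: [-2.1, 2.6, 5.1]
gripper_width: 33.3
```

```bash
python3 -c "
from h import *
q()"
```

```text
t 15.35 pos [ 641.02 -118.04  177.91] jaw -73.93903320721071 j6 1.785812153811044 F [-2.1   2.59  5.06] Ftool [-5.06 -3.07  1.3 ] Mtool [-0.12 -0.38 -1.2 ] w 33.3
```

Much better, with lateral forces under 3.5 N. Continuing.

Emit:
drive_tool:
  motion:
    - [0, -0.5, 0.2, 3]
    - [0, 0, 0, 5]
    - [0, 0, 0, 5]
    - [0, 0, 0, 5]
    - [0, 0, 0, 5]
    - [0, 0, 0, 5]
    - [0, 0, 0, 5]
    - [0, 0, 0, 5]
    - [0, 0, 0, 5]
    - [0, 0, 0, 2]

```text
clock: 16.18
position: [641.0, -117.5, 177.9]
ee_rot: [0.685, -0.176, -0.684, -0.177]
contact_force: [-0.6, 2.7, 5.4]
gripper_width: 33.0
```

```bash
python3 -c "
from h import *
q()"
```

```text
t 16.18 pos [ 640.97 -117.54  177.88] jaw -118.94796932238636 j6 0.9995464058573573 F [-0.59  2.68  5.41] Ftool [-5.41 -2.07  1.81] Mtool [-0.19 -1.05 -0.74] w 33.0
```

Emit:
drive_tool:
  motion:
    - [0, 0, 0, 3]
    - [0, 0, 0, 5]
    - [0, 0, 0, 5]
    - [0, 0, 0, 5]
    - [0, 0, 0, 5]
    - [0, 0, 0, 5]
    - [0, 0, 0, 5]
    - [0, 0, 0, 5]
    - [0, 0, 0, 5]
    - [0, 0, 0, 2]

```text
clock: 17.02
position: [641.2, -117.2, 177.9]
ee_rot: [0.565, -0.425, -0.565, -0.426]
contact_force: [-1.1, 3.9, 4.7]
gripper_width: 33.5
```

```bash
python3 -c "
from h import *
q()"
```

```text
t 17.02 pos [ 641.24 -117.2   177.92] jaw -163.94048388465617 j6 0.2141502705234519 F [-1.11  3.88  4.72] Ftool [-4.72 -0.02  4.04] Mtool [-0.2  -1.5   0.06] w 33.5
```

Emit:
drive_tool:
  motion:
    - [0, 0, 0.8, 3]
    - [0, 0, 0, 5]
    - [0, 0, 0, 5]
    - [0, 0, 0, 5]
    - [0, 0, 0, 5]
    - [0, 0, 0, 5]
    - [0, 0, 0, 5]
    - [0, 0, 0, 5]
    - [0, 0, 0, 2]
    - [0, 0, 0, 0]

```text
clock: 17.85
position: [641.6, -116.9, 177.9]
ee_rot: [-0.387, 0.591, 0.386, 0.593]
contact_force: [0.4, 3.2, 4.3]
gripper_width: 33.2
```

```bash
python3 -c "
from h import *
q()"
```

```text
t 17.85 pos [ 641.56 -116.86  177.91] jaw 156.19065233749055 j6 -0.48286442626730736 F [0.39 3.22 4.31] Ftool [-4.31  0.93  3.11] Mtool [-0.12 -0.98  0.31] w 33.2
```

Emit:
drive_tool:
  motion:
    - [0, 0, 0, 3]
    - [0, 0, 0, 4]
    - [0, 0, 0, 4]
    - [0, 0, 0, 4]
    - [0, 0, 0, 4]
    - [0, 0, 0, 1]
    - [0, 0, 0, 0]

```text
clock: 18.43
position: [641.6, -117.0, 177.9]
ee_rot: [-0.279, 0.649, 0.278, 0.651]
contact_force: [0.7, 1.7, 4.2]
gripper_width: 33.5
```

```bash
python3 -c "
from h import *
q()"
```

```text
t 18.43 pos [ 641.63 -117.    177.88] jaw 136.35958659539764 j6 -0.8293469127791179 F [0.74 1.68 4.21] Ftool [-4.21  0.62  1.73] Mtool [-0.91 -1.05  0.49] w 33.5
```

Emit:
drive_tool:
  motion:
    - [0, 0, 0, 3]
    - [0, 0, 0, 4]
    - [0, 0, 0, 4]
    - [0, 0, 0, 4]
    - [0, 0, 0, 4]
    - [0, 0, 0, 1]
    - [0, 0, 0, 0]

```text
clock: 19.02
position: [641.8, -117.1, 177.9]
ee_rot: [-0.16, 0.687, 0.16, 0.69]
contact_force: [1.4, 3.3, 5.7]
gripper_width: 33.5
```

```bash
python3 -c "
from h import *
q()
save('scene','sc4.png');b=cv2.imread('pics/sc4.png')[140:330,170:370]
cv2.imwrite('pics/c6.png',cv2.resize(b,None,fx=3.15,fy=3.15,interpolation=cv2.INTER_CUBIC))"
```

```text
t 19.02 pos [ 641.78 -117.11  177.88] jaw 116.17999866364477 j6 -1.1810037331754069 F [1.44 3.35 5.66] Ftool [-5.65  2.36  2.78] Mtool [-0.29 -0.87  0.61] w 33.5
```

View pics/c6.png

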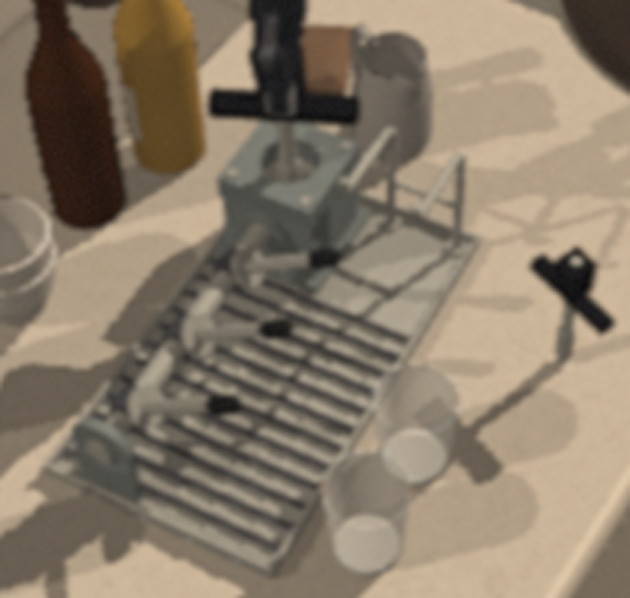

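The pegs are now tilted up: the middle tip is at c6 (285,328) and the bar ends are at (212,103) and (357,107). I'll check the tilt and whether the head slipped in the jaws, since the torque peaked at 0.91 and then fell.

```bash
python3 -c "
from h import *
T=lambda x,y:((x+.5)/4-.5+190,(y+.5)/4-.5+140)
S=lambda x,y:((x+.5)/3.15-.5+170,(y+.5)/3.15-.5+140)
a,b=[onz('scene',S(*p),168) for p in((212,99),(357,103))]; print('bar',a,b,np.linalg.norm(a-b),np.degrees(np.arctan2(*(b-a)[1::-1])))
base=onz('top',T(222,148),62);c,s=np.cos(np.radians(5.2)),np.sin(np.radians(5.2))
print(base)
for t in(-.3,-.2,-.1,0,.3,.4,.5,.55,.6,.65):
  tip=base+110*np.array([-c*np.cos(t),-s*np.cos(t),np.sin(t)])
  u=proj('scene',tip)[0];w=proj('top',tip)[0]; print(t,(u-[170,140]+.5)*3.15,(w-[190,140]+.5)*4)
"
```

```text
bar [692.77 -90.49 168.  ] [ 594.6  -147.14  168.  ] 113.3422646611137 -150.01134948319526
[629.44  46.87  62.  ]
-0.3 [305.25 410.62] [240.4  304.69]
-0.2 [307.89 403.93] [239.82 307.62]
-0.1 [309.31 396.44] [239.05 309.01]
0 [309.46 388.21] [238.1  308.81]
0.3 [302.14 359.87] [234.24 298.36]
0.4 [297.11 349.53] [232.64 291.58]
0.5 [290.83 338.92] [230.91 283.19]
0.55 [287.24 333.56] [230.   278.42]
0.6 [283.36 328.17] [229.06 273.26]
0.65 [279.2  322.78] [228.1  267.74]
```

Emit:
drive_tool:
  motion:
    - [0, 0, 0.5, 3]
    - [0, 0, 0, 3]
    - [0, 0, 0, 2]
    - [0, 0, 0, 0]
    - [0, 0, 0, 0]

```text
clock: 19.48
position: [642.0, -117.2, 177.9]
ee_rot: [-0.112, 0.697, 0.111, 0.699]
contact_force: [0.8, 1.4, 5.6]
gripper_width: 33.3
```

```bash
python3 -c "
from h import *
q()"
```

```text
t 19.48 pos [ 642.01 -117.17  177.89] jaw 108.18161069889473 j6 -1.3206491192435392 F [0.78 1.37 5.57] Ftool [-5.57  1.05  1.18] Mtool [-0.2  -0.65  0.64] w 33.3
```

Emit:
drive_tool:
  motion:
    - [0, 0, 0, 3]
    - [0, 0, 0, 3]
    - [0, 0, 0, 2]
    - [0, 0, 0, 0]
    - [0, 0, 0, 0]

```text
clock: 19.9
position: [642.1, -117.3, 177.9]
ee_rot: [-0.062, 0.703, 0.062, 0.706]
contact_force: [0.9, 1.7, 4.9]
gripper_width: 33.6
```

```bash
python3 -c "
from h import *
T=lambda x,y:((x+.5)/4-.5+190,(y+.5)/4-.5+140)
q()
save('scene','sc5.png');save('top','top5.png');b=cv2.imread('pics/sc5.png')[140:260,220:340]
t=cv2.imread('pics/top5.png')[140:260,220:340]
cv2.imwrite('pics/c7.png',np.hstack([cv2.resize(x,(400,400),interpolation=cv2.INTER_CUBIC) for x in(b,t)]))"
```

```text
t 19.9 pos [ 642.07 -117.26  177.87] jaw 100.12267025681919 j6 -1.4610737341696154 F [0.91 1.67 4.88] Ftool [-4.88  1.48  1.21] Mtool [ 0.03 -0.62  0.59] w 33.6
```

View pics/c7.png

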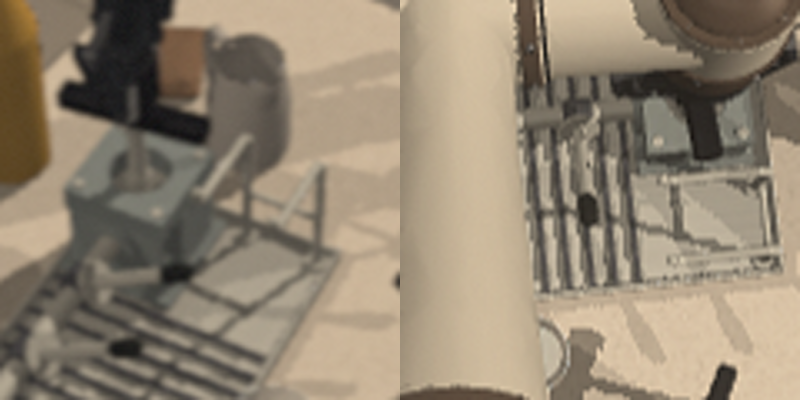

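```bash
python3 -c "
from h import *
def ends(fn,box):
  im=cv2.imread('pics/'+fn).astype(int); x0,y0,x1,y1=box
  g=(im.max(2)<45)[y0:y1,x0:x1]; return g
U=lambda x,y:((x+.5)*.3-.5+220,(y+.5)*.3-.5+140)
a,b=[onz('scene',U(*p),168) for p in((62,90),(208,123))]; print('bar',a,b,np.linalg.norm(a-b),np.degrees(np.arctan2(*(b-a)[1::-1])))
# peg tips: dark blobs, same threshold, both pictures
for fn in('scene0.png','sc4.png','sc5.png'):
  im=cv2.imread('pics/'+fn);m=(im.max(2)<60).astype(np.uint8); m[:, :225]=0;m[:205]=0;m[300:]=0;m[:,300:]=0
  n,l,s,c=cv2.connectedComponentsWithStats(m)
  print(fn,[(c[i],s[i,4]) for i in range(1,n) if s[i,4]>12])
c_,s_=np.cos(np.radians(5.2)),np.sin(np.radians(5.2))
for off,nm in((0,'mid'),(-75,'right')):
  base=np.array([629.44,46.87,62])+off*np.array([-s_,c_,0])
  for t in(-.1,0,.5,.55,.6,.65):
    print(nm,t,proj('scene',base+102*np.array([-c_*np.cos(t),-s_*np.cos(t),np.sin(t)]))[0])
"
```

```text
bar [ 699.35 -104.9   168.  ] [ 588.66 -133.73  168.  ] 114.38534981779208 -165.39971194596896
scene0.png [(array([279.92, 240.81]), np.int32(48)), (array([265.02, 263.45]), np.int32(44)), (array([247.95, 269.  ]), np.int32(20)), (array([233.22, 285.81]), np.int32(27)), (array([249.39, 287.37]), np.int32(54))]
sc4.png [(array([272.6 , 221.45]), np.int32(53)), (array([257.26, 244.05]), np.int32(42)), (array([240.22, 268.39]), np.int32(51))]
sc5.png [(array([272.49, 221.57]), np.int32(53)), (array([257.26, 244.05]), np.int32(42)), (array([240.24, 268.49]), np.int32(51))]
mid -0.1 [264.75 263.91]
mid 0 [264.78 261.48]
mid 0.5 [259.23 247.  ]
mid 0.55 [258.17 245.42]
mid 0.6 [257.03 243.85]
mid 0.65 [255.81 242.27]
right -0.1 [279.5  241.78]
right 0 [279.62 239.29]
right 0.5 [274.67 224.72]
right 0.55 [273.68 223.15]
right 0.6 [272.61 221.58]
right 0.65 [271.45 220.02]
```

The peg tips match tilt 0.60 to within 0.3 px and no longer move as I turn further, so the rail is at its stop. Now I lift the key straight out.

Emit:
drive_tool:
  motion:
    - [-3, 0, 0, 0]
    - [-6, 0, 0, 0]
    - [-10, 0, 0, 0]
    - [-15, 0, 0, 0]
    - [-20, 0, 0, 0]
    - [-20, 0, 0, 0]
    - [-10, 0, 0, 0]
    - [-2, 0, 0, 0]
    - [0, 0, 0, 0]

```text
clock: 20.75
position: [640.1, -117.1, 262.2]
ee_rot: [-0.062, 0.705, 0.062, 0.704]
contact_force: [-0.6, -0.4, -3.6]
gripper_width: 33.4
```

```bash
python3 -c "
from h import *
q()
plan([545.5,-134.8,264],93)"
```

```text
t 20.75 pos [ 640.13 -117.14  262.22] jaw 100.06314001039219 j6 -1.4617243977695165 F [-0.6  -0.44 -3.59] Ftool [ 3.59 -0.34 -0.66] Mtool [-0.03  0.03  0.04] w 33.4
t 20.75 pos [ 640.13 -117.14  262.22] jawyaw 100.06314001039219 j [ 0.07  0.41  0.13 -0.   -1.29 -1.46] F [-0.6  -0.44 -3.59] M [0.03 0.04 0.03] w 33.4
axis x [-0.  0. -1.] shift [ -1.62  -0.85 -96.27] spin 7.063140010392203
```

Raise 40 mm more before crossing, because the nose must clear the rods (130 mm) and their upturned ends.

Emit:
drive_tool:
  motion:
    - [-10, 0, 0, 0]
    - [-20, 0, 0, 0]
    - [-10, 0, 0, 3]
    - [0, 0, 0, 4]
    - [0, 0, -15, 0]
    - [0, 0, -25, 0]
    - [0, 0, -30, 0]
    - [0, 0, -20, 0]
    - [0, 0, 0, 0]
    - [0, 0, 0, 0]

```text
clock: 21.58
position: [549.9, -122.0, 302.9]
ee_rot: [-0.019, 0.707, 0.019, 0.707]
contact_force: [0.4, -0.2, -2.5]
gripper_width: 33.3
```

```bash
python3 -c "
from h import *
q()
plan([545.5,-134.8,264],93)
save('scene','sc6.png');save('top','top6.png');b=cv2.imread('pics/sc6.png')[100:240,230:370]
t=cv2.imread('pics/top6.png')[130:270,240:380]
cv2.imwrite('pics/c8.png',np.hstack([cv2.resize(x,(400,400),interpolation=cv2.INTER_CUBIC) for x in(b,t)]))"
```

```text
t 21.58 pos [ 549.91 -122.05  302.95] jaw 93.0794676682891 j6 -1.5862048068966965 F [ 0.39 -0.17 -2.51] Ftool [ 2.51 -0.19  0.38] Mtool [ 0.05 -0.07 -0.  ] w 33.3
t 21.58 pos [ 549.91 -122.05  302.95] jawyaw 93.0794676682891 j [ 0.07  0.24 -0.02 -0.   -1.31 -1.59] F [ 0.39 -0.17 -2.51] M [ 0.   -0.07 -0.05] w 33.3
axis x [-0.  0. -1.] shift [ 38.95 -12.5   -5.07] spin 0.07946766828911223
```

View pics/c8.png

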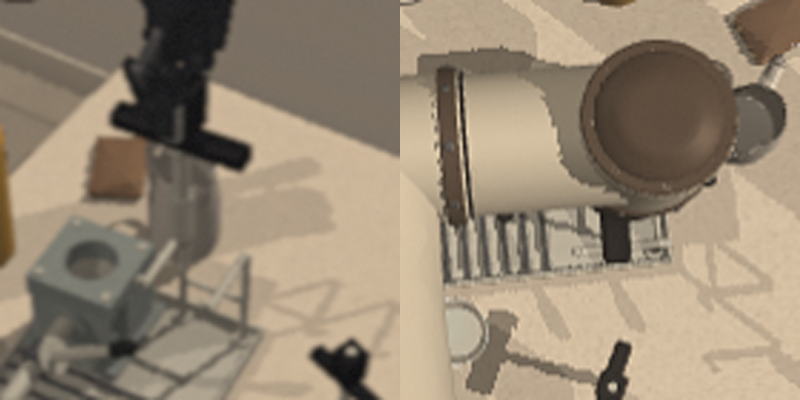

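The key is upright, with the bar roughly aligned to the hooks. I'll centre it and lower it between the rods.

Emit:
drive_tool:
  motion:
    - [0, -12.5, -5, 0]
    - [15, 0, 0, 0]
    - [25, 0, 0, 0]
    - [30, 0, 0, 0]
    - [30, 0, 0, 0]
    - [20, 0, 0, 0]
    - [10, 0, 0, 0]
    - [5, 0, 0, 0]
    - [0, 0, 0, 0]
    - [0, 0, 0, 0]

```text
clock: 22.52
position: [547.9, -135.0, 168.9]
ee_rot: [-0.019, 0.706, 0.019, 0.708]
contact_force: [0.8, 0.7, -1.8]
gripper_width: 33.6
```

```bash
python3 -c "
from h import *
q()
plan([545.5,-134.8,152],93)"
```

```text
t 22.52 pos [ 547.87 -134.97  168.88] jaw 93.1013722278364 j6 -1.563074644237574 F [ 0.79  0.65 -1.75] Ftool [1.75 0.61 0.82] Mtool [-0.04  0.   -0.02] w 33.6
t 22.52 pos [ 547.87 -134.97  168.88] jawyaw 93.1013722278364 j [ 0.05  0.33 -0.24  0.   -1.   -1.56] F [ 0.79  0.65 -1.75] M [-0.02 -0.    0.04] w 33.6
axis x [ 0. -0. -1.] shift [16.88  0.31 -2.39] spin 0.10137222783640709
```

Emit:
drive_tool:
  motion:
    - [4, 0, -2, 0]
    - [4, 0, 0, 0]
    - [3, 0, 0, 0]
    - [2, 0, 0, 0]
    - [1, 0, 0, 0]
    - [1, 0, 0, 0]
    - [0, 0, 0, 0]
    - [0, 0, 0, 0]

```text
clock: 23.18
position: [544.8, -134.8, 152.9]
ee_rot: [-0.019, 0.707, 0.019, 0.707]
contact_force: [0.2, -0.6, -3.5]
gripper_width: 33.1
```

Emit:
drive_tool:
  motion:
    - [0.8, 0, 0, 0]
    - [0.8, 0, 0, 0]
    - [0, 0, 0, 0]

```text
clock: 23.43
position: [544.9, -134.9, 152.5]
ee_rot: [-0.019, 0.706, 0.019, 0.707]
contact_force: [-2.8, 1.9, 4.4]
gripper_width: 33.3
```

```bash
python3 -c "
from h import *
q()"
```

```text
t 23.43 pos [ 544.91 -134.86  152.47] jaw 93.11202304441505 j6 -1.5631307826203709 F [-2.85  1.89  4.41] Ftool [-4.41  2.04 -2.74] Mtool [-0.01  0.67  0.35] w 33.3
```

The bar rests on the rods at the expected height. I release, wait, and rise.

Emit:
drive_tool:
  motion:
    - [0, 0, 0, 0]
    - [0, 0, 0, 0]
    - [0, 0, 0, 0]
    - [0, 0, 0, 0]
    - [0, 0, 0, 0]
    - [0, 0, 0, 0]
    - [0, 0, 0, 0]
    - [0, 0, 0, 0]
  grip: 85

```text
clock: 24.1
position: [544.7, -134.8, 151.2]
ee_rot: [-0.019, 0.707, 0.019, 0.707]
contact_force: [0.4, -0.8, 0.1]
gripper_width: 85.1
```

Emit:
drive_tool:
  motion:
    - [-5, 0, 0, 0]
    - [-15, 0, 0, 0]
    - [-30, 0, 0, 0]
    - [-30, 0, 0, 0]
    - [-30, 0, 0, 0]
    - [-10, 0, 0, 0]
    - [0, -15, -10, 0]
    - [0, -30, -20, 0]
    - [0, -35, -25, 0]
    - [0, -35, -25, 0]

```text
clock: 24.93
position: [471.6, -252.3, 271.3]
ee_rot: [-0.02, 0.707, 0.02, 0.707]
contact_force: [1.0, 0.3, 0.7]
gripper_width: 84.9
```

Emit:
drive_tool:
  motion:
    - [0, -35, -25, 0]
    - [0, -35, -25, 0]
    - [0, -35, -10, 0]
    - [0, -20, 0, 0]
    - [0, 0, 0, 0]
    - [0, 0, 0, 0]

```text
clock: 25.43
position: [420.1, -378.2, 270.7]
ee_rot: [-0.018, 0.707, 0.018, 0.707]
contact_force: [-1.4, -0.0, 0.6]
gripper_width: 85.3
```

```bash
python3 -c "
from h import *
q()
save('scene','sc7.png');save('top','top7.png');b=cv2.imread('pics/sc7.png')[140:300,210:370]
t=cv2.imread('pics/top7.png')[130:270,240:380]
cv2.imwrite('pics/c9.png',np.hstack([cv2.resize(x,(400,400),interpolation=cv2.INTER_CUBIC) for x in(b,t)]))"
```

```text
t 25.43 pos [ 420.11 -378.19  270.68] jaw 92.94393862514275 j6 -1.072806857436703 F [-1.4  -0.04  0.57] Ftool [-0.57  0.03 -1.4 ] Mtool [-0.01  0.02  0.06] w 85.3
```

View pics/c9.png

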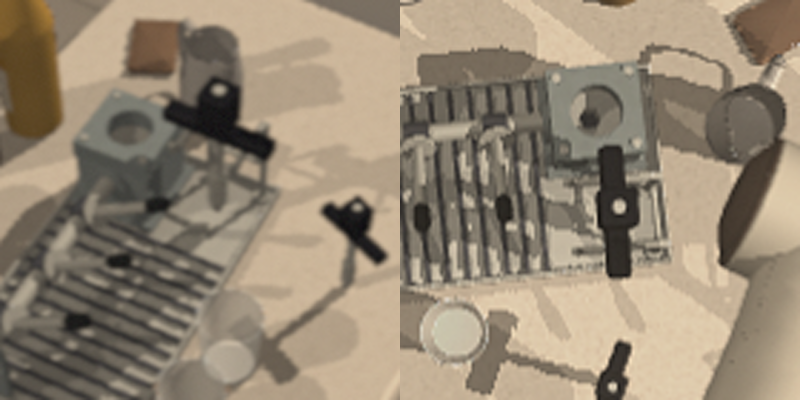

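The key hangs on its hooks, with the head dot at c9 left (218,92) and right (619,207), and the pegs are up. I'll check the numbers and hand in.

```bash
python3 -c "
from h import *
print('head top',two(((218.5)*.4-.5+210,92.5*.4-.5+140),((219.5)*.35-.5+240,207.5*.35-.5+130)))
im=cv2.imread('pics/sc7.png');m=(im.max(2)<60).astype(np.uint8); m[:, :225]=0;m[:205]=0;m[300:]=0;m[:,300:]=0
n,l,s,c=cv2.connectedComponentsWithStats(m); print([c[i] for i in range(1,n) if s[i,4]>12])
arm.job_done(); print(arm.read_state()['clock'])"
```

```text
head top (array([ 546.58, -135.84,  188.65]), np.float64(1.9040249875887767))
[array([272.52, 221.4 ]), array([257.51, 243.96]), array([244.53, 269.58]), array([243.62, 282.38]), array([233.32, 285.84])]
the job is handed in; nothing more can be done
the job is handed in; nothing more can be done
```

I handed the job in at about 25.5 s of the 72 s allowed: the pegs are up at their stop and the key is back on its hooks. The tool reports no verdict.

**What I did:**
- I took the key off its hooks and felt it into the socket at about (641.8, -118.5). It bottomed with the nose about 54 mm below the mouth of the well.
- The key leaned about 2° in the grip. I let go of it in the socket once and regrasped it straight.
- I turned it clockwise until the pegs stopped rising, lifted it out, hung it back by its crossbar and moved the arm clear.

**Last checks:**
- **Pegs:** the middle and right tips are within about 0.5 px of where a tilt of 0.60 rad puts them, and stayed there after I took the key out. In the last picture the left tip did not separate cleanly from its background. It had matched the others before the lift.
- **Key:** the head is within about 2 mm horizontally of where it first hung, and in the picture it is upright with its bar on both rods.
- **Arm:** the gripper is open and well clear, with only sensor noise on the force reading.
- **Glasses and pitcher:** they look unmoved in the pictures; I did not re-measure them.

**What disagreed:**
- The final two-view height of the head top came out at 189 mm against the expected 193 mm, with the two rays missing each other by 1.9 mm. I put this down to pixel-picking error.
- Over the last 16° of turning, the key turned without moving the pegs and the torque fell instead of rising. I did not explain this.

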